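# Hold the recessed reset button in a control box

## Robot

A 7-joint arm with a two-finger parallel gripper is mounted at the origin on a cart in front of the work surface, level with it; the furniture and walls round the work are solid. World frame = base frame: x ahead of the robot, y to its left, z up, the work surface at z = 0. Lengths are in m, angles in rad, forces in N, time in s.
With the tool pointing down it reaches from about 0.4 to 0.85 m from the base axis. Payload 10.4 kg.
Tool frame: the origin (TCP) lies where the fingers leave the gripper's body, on its centre line; the fingertips stand 73 mm ahead of it and the grasp point (between the pads) lies 54 mm ahead of it; z points along the fingers, y is the line along which they close (so a half turn about z gives the same grasp; the last joint's range is limited). The gripper opens to 85 mm and grips with 20 to 120 N. Pads are 22 mm wide; open, the fingers measure 114 mm over their backs; the gripper's body (76 mm by 85 mm) begins 54 mm behind the grasp point. The pads swing forward as they close: fully open they stand 13 mm farther back than shut.
Start: joints at [1.215, 0.332, -0.065, 1.46, 0.022, 1.35, -0.088], TCP at [0.204, -0.591, 0.304] pointing down, gripper open.
Joint ranges: [-2.6, 2.6], [-0.5, 2.12], [-1.47, 1.34], [0.16, 2.42], [-1.27, 4.41], [0.06, 2.06], [-2.6, 2.6]. Speed limits (rad/s): [2.22, 2.22, 2.79, 2.79, 3.14, 3.14, 3.14].

## Interface

Orientations are given as a unit quaternion [x, y, z, w].
In Python, from workcell import manip, camera gives the robot as it stands. The module is installed in compiled form; this text tells all that it offers.
- The arm moves only by the shell command python3 -m creep 'ROWS' [OPENING] [FORCE]. ROWS is JSON, a list of rows, each a list of 2 entries, a list of its own where there are three numbers: the shift along the tool's x, y, z in mm, then the turn about the tool's z in rad. In form: [[[tx, ty, tz], twist], ...]. A call has 1 to 5 rows; each row is the pose to reach, as a shift and turn from the pose commanded when the call began, along the tool's axes at that moment; what a row does not reach only later rows make up. A row lasts 1/12 s, in which the tool goes at most 41.7 mm and 7.16 degrees, less where a joint would pass 70% of its speed; a pose out of reach is approached as far as the arm can. A call with a gripper value outside its range is refused whole. OPENING is the opening, from 0 (shut) to 1 (fully open), set as the call begins (- or left out, the last holds). The fingers move at their own pace and stop on an object; FORCE is the grip in N (left out, the last holds). Time passes only in rows, so rows that repeat a pose let the fingers close. It gives the time, the measured TCP pose, the force, the opening and the grip force at its end, in the units of the state.
- manip.get_obs(): the state, without advancing time (a new reading comes with each control period).
- camera(name): name is "side" or "top" or "wrist"; returns a dict with "pixels" (420x560x3 uint8, red, green, blue), "z_map" (420x560 float32, m along the optical axis (not along the pixel's ray), 0 where there is no reading), "fx", "fy", "cx", "cy" (pixels), "extrinsics" (4x4, takes a point from world to camera coordinates). Camera axes: x right, y down, z forward; pixel columns grow to the right and rows downward; lengths in m; the calibration is good to about 2 mm. A picture is of the moment at which its call begins.
- manip.hand_in(): hands the job in; it is judged then, once.
The state is a dict: "clock": time; "joint_pos": joint angles; "joint_velocities": joint speeds; "tau": joint torques, N m; "position": TCP position; "ee_rot": TCP orientation; "ft_force": force on the tool from outside, world axes, zero at the start; "torque": the same for the moment, N m; "grip_width": opening from 0.0 (shut) to 1.0 (fully open); "grasp_force": force on a finger pad.
Only numpy, scipy, OpenCV 4.12 (cv2) and the standard library are available. Lean on these libraries where they do the work, as an engineer would, in place of code of your own. Each camera call takes 0.05 s, during which the arm holds its last target. There are 200 camera calls.

## Task

The garage-door control box is lying on its back on the bench. Swing its hinged door open by the handle until it stands upright or leans back past upright, then take the shorter of the two screwdrivers out of the wooden stand, reach its blade down through the round hole in the panel inside, and hold the recessed reset button fully pressed in. Finish still gripping the screwdriver and holding the button down; leave the longer screwdriver in the stand, and leave the roll of tape and the tape measure where they are.

Things in the scene. Friction and masses are not known exactly. Their poses are not given: they have to be found in the camera images.
- control_box: Grey control box on its back, fixed: 140 (x) x 180 (y) x 80 mm high, walls 6. Origin: centre of underside; z up, -x towards the robot, +x hinge side. Two black cable glands stick out 25 mm at -y. Inside, 62 mm above the bench, an aluminium panel with a round hole (hole) and, 70 mm from it in -y, an empty square 17 mm opening of no use; 9 mm high terminal strip at x = 34 to 50 mm.
- flap (a joint): Angle of the box's door (grey, 144 x 184 x 6 mm, covers the box's top), rad: 0 shut (flat on the box), pi/2 upright, 1.9 the stop, leaning back. Starts shut or slightly ajar. It turns about a line through hinge along the box's y; the free edge (robot side, -x) rises and swings over to +x. The stiff hinge holds it at any angle; lifting at the handle takes 3 to 6 N.
- hinge (a point): Middle of the door's hinge line: in the box's frame x = +74 mm, 82 mm above the bench; fixed.
- handle (a point): Middle of the door handle's grip: a round steel bar 10 mm thick, 90 mm long, parallel to the hinge line, on a leg at each end, its centre 35 mm off the door's outer face. Moves with the door: door shut, it lies 128 mm nearer the robot and 40 mm higher than the hinge line (134 mm from it). The door ends 18 mm beyond the bar. The bar can turn between the fingers as the door swings.
- hole (a point): Centre of the mouth of the round hole in the panel, 18 mm across, straight down; at x = -15 mm, y = +35 mm in the box's frame, 62 mm above the bench. The reset button lies 32 mm below this mouth. The hole is too narrow for fingers.
- button_top (a point): Centre of the top of the reset button, a white round cap 14 mm across at the bottom of the round hole, 30 mm above the bench when not pressed.
- reset (a joint): How far the reset button is pressed down, m: 0 released, 0.006 fully in (stop). It springs back: about 1.8 N to start, 6 N fully in. The screwdriver's weight alone does not press it.
- stand: Wooden block 60 mm (its x) by 150 mm (its y), 118 mm high, fixed; origin: centre of its underside. Two 13 mm round holes go straight down through it at y = -37 and +37 mm; each holds a screwdriver, blade down, handle upright on the block's top. Which stands in which hole varies.
- short_driver: The shorter screwdriver, 168 mm, 0.09 kg: orange-yellow handle 80 mm long, 24 mm thick; shaft 6.4 mm thick reaching 88 mm beyond the handle, flat end 6.4 x 7.2 mm. Its y axis runs along the tool to the tip (down, as it stands); the tool's axis lies 11.6 mm from the origin in its +z. Handle top about 80 mm above the stand; lift it over 90 mm to clear the stand.
- driver_tip (a point): The end of the short screwdriver's blade, on its axis.
- driver_handle (a point): Point on the short screwdriver's axis in its handle, 29 mm below the handle's top end and 139 mm from the tip; a good place to grip.
- long_driver: The longer screwdriver, 203 mm: red handle 90 mm long, 29 mm thick, in the other hole of the stand; its top is about 10 mm higher than the short one's. To be left in place. Origin near the middle of its length; y axis towards its tip.
- tape_roll: Roll of masking tape, 104 mm across, 25 mm high, flat on the bench beyond the box; origin under its centre. To be left in place.
- measure: Yellow tape measure 38 x 77 x 63 mm on the bench to the left of the stand; origin under its centre. To be left in place.
There are look-alikes about, which are no part of the job. What is meant by the short_driver is not turquoise, and is the smaller of those in its own colour.

How it is judged:
By the outcome, as a careful person would: the job done as asked, in the order asked, and still so for the second after the job is handed in, while the arm keeps its last pose, push and grip.
It also fails if it takes over 64 s, if anything falls off the work surface, if the arm or the gripper's body presses on something with over 40 N, if the wrist force passes 120 N, or if a joint passes its speed limit or range.

## Working session

There is one attempt and no reset: what is moved stays moved. The work goes in short steps, Python scripts to look and compute and a shell command to move; the robot and the scene stay as the last step left them, time stands still between calls to the robot, and variables do not carry over. Pictures are saved under pics/ and viewed, at most 10 in all, crops included, and the job is handed in when it is done.

```bash
mkdir -p pics; cat > h.py <<'E'
import numpy as np, cv2
from workcell import manip, camera
from scipy.spatial.transform import Rotation as R
def grab(n):
    c=camera(n); np.savez(f'{n}.npz',**c); return c
def save(c,f): cv2.imwrite('pics/'+f,cv2.cvtColor(np.asarray(c['pixels']),cv2.COLOR_RGB2BGR))
def cloud(c):
    z=c['z_map']; v,u=np.indices(z.shape)
    p=np.stack([(u-c['cx'])/c['fx']*z,(v-c['cy'])/c['fy']*z,z],-1)
    T=np.linalg.inv(c['extrinsics']); w=p@T[:3,:3].T+T[:3,3]; w[z==0]=np.nan
    return w
def totool(p):  # world point in TCP frame
    o=manip.get_obs(); return R.from_quat(o['ee_rot']).inv().apply(np.array(p)-o['position'])
E
python3 - <<'E'
from h import *
ims=[]
for n in('top','side'):
    c=grab(n); ims.append(c['pixels']); save(c,n+'0.png')
    w=cloud(c); print(n,np.round(np.linalg.inv(c['extrinsics'])[:3,3],3),c['fx'])
o=manip.get_obs(); print({k:np.round(v,3) for k,v in o.items()}, R.from_quat(o['ee_rot']).as_matrix().round(3))
E
```

```text
top [ 0.509 -0.104  1.022] 403.3305976338783
side [0.114 0.611 0.636] 425.25593718553654
{'clock': np.float64(0.1), 'joint_pos': array([ 1.215,  0.333, -0.065,  1.461,  0.022,  1.35 , -0.089]), 'joint_velocities': array([-0.002, -0.001,  0.001, -0.   , -0.002,  0.001,  0.001]), 'tau': array([ 2.0000e-03, -6.2675e+01,  5.0000e-02, -3.9243e+01,  1.7000e-02,
        7.0000e-03, -0.0000e+00]), 'position': array([ 0.204, -0.59 ,  0.303]), 'ee_rot': array([ 0.986,  0.166, -0.   , -0.001]), 'ft_force': array([-0.602,  0.241,  0.461]), 'torque': array([ 0.034,  0.003, -0.003]), 'grasp_force': np.float64(0.0), 'grip_width': np.float64(0.995)} [[ 0.945  0.327 -0.   ]
 [ 0.327 -0.945  0.001]
 [-0.    -0.001 -1.   ]]
```

View pics/top0.png

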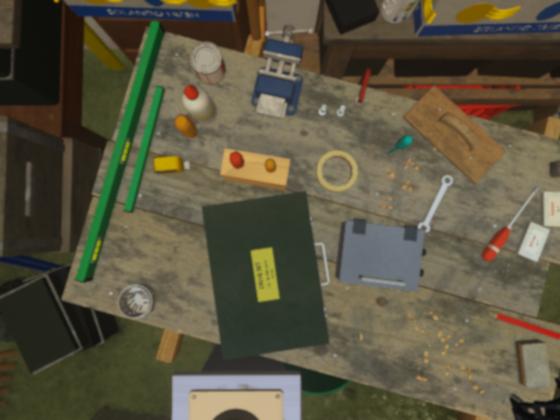

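View pics/side0.png

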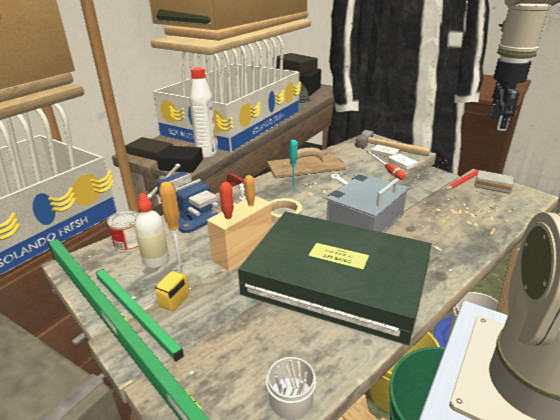

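Top view: the control box is at (382,255) with its handle at (383,281), and the stand is at (256,168). 

Possible short drivers:
- orange in the stand: top (270,165), side (249,190)
- red in the stand: top (236,158)
- larger orange upright on the bench: top (185,125), side (170,210)
- turquoise: top (403,143)
- red on the bench: top (495,245)

I choose the orange one in the stand.

```bash
python3 - <<'E'
from h import *
c=dict(np.load('top.npz')); w=cloud(c); px=c['pixels']; hsv=cv2.cvtColor(px,cv2.COLOR_RGB2HSV)
s=dict(np.load('side.npz')); ws=cloud(s); hs=cv2.cvtColor(s['pixels'],cv2.COLOR_RGB2HSV)
def sub(w,x0,y0,x1,y1): 
    m=np.zeros(w.shape[:2],bool); m[y0:y1,x0:x1]=1; return m
# stand top
m=sub(w,210,140,300,195)&(abs(w[...,2]-.118)<.008)
cn=w[m][:,:2].astype(np.float32); print('stand',m.sum(),cv2.minAreaRect(cn), np.nanmedian(w[m],0))
# drivers above the stand
for nm,W,H,box in(('top',w,hsv,(210,140,300,195)),('side',ws,hs,(205,165,275,230))):
    for col,(a,b) in dict(red=(0,7),orange=(9,25)).items():
        m=sub(W,*box)&(W[...,2]>.128)&(H[...,0]>=a)&(H[...,0]<=b)&(H[...,1]>130)
        p=W[m]; print(nm,col,len(p), np.median(p,0).round(3),p.min(0).round(3),p.max(0).round(3))
# control box door
m=sub(w,325,205,440,300)&(w[...,2]>.075)&(w[...,2]<.105)
print('door',m.sum(),cv2.minAreaRect(w[m][:,:2].astype(np.float32)))
P=w[m];A=np.c_[P[:,:2],np.ones(len(P))];print('plane',np.linalg.lstsq(A,P[:,2],rcond=None)[0])
for nm,W,box in(('top',w,(325,205,440,300)),('side',ws,(320,165,415,240))):
    m=sub(W,*box)&(W[...,2]>.112)&(W[...,2]<.2); p=W[m]
    print(nm,'handle',len(p),p.mean(0).round(3),p.min(0).round(3),p.max(0).round(3),cv2.minAreaRect(p[:,:2].astype(np.float32)))
a=cv2.resize(px[200:305,320:445],None,fx=4,fy=4,interpolation=2); b=cv2.resize(s['pixels'][160:280,195:285],None,fx=3.5,fy=3.5,interpolation=2)
H=420;o=np.zeros((H,a.shape[1]+b.shape[1],3),np.uint8);o[:a.shape[0],:a.shape[1]]=a;o[:b.shape[0],a.shape[1]:]=b
o=cv2.resize(o,(min(800,o.shape[1]),420)); save(dict(pixels=o),'crop.png')
E
```

```text
stand 1450 ((0.6503984332084656, -0.050629571080207825), (0.1498999297618866, 0.06041727215051651), 80.55689239501953) [ 0.64507904 -0.05425943  0.11789678]
top red 127 [ 0.652 -0.018  0.203] [ 0.642 -0.028  0.166] [ 0.665 -0.008  0.209]
top orange 193 [ 0.645 -0.081  0.19 ] [ 0.634 -0.098  0.142] [ 0.669 -0.002  0.205]
side red 370 [ 0.649 -0.008  0.176] [ 0.64  -0.025  0.129] [ 0.665 -0.001  0.207]
side orange 247 [ 0.639 -0.081  0.166] [ 0.631 -0.096  0.128] [ 0.66  -0.003  0.197]
door 4807 ((0.4513046443462372, -0.34279948472976685), (0.18470890820026398, 0.15104669332504272), 82.57689666748047)
plane [0.00025977 0.00140163 0.08736406]
top handle 207 [ 0.395 -0.334  0.126] [ 0.385 -0.385  0.116] [ 0.405 -0.286  0.13 ] ((0.39458128809928894, -0.3354540467262268), (0.09981825202703476, 0.009929880499839783), 82.78585815429688)
side handle 119 [ 0.392 -0.33   0.124] [ 0.383 -0.387  0.112] [ 0.404 -0.287  0.13 ] ((0.3923099637031555, -0.33703240752220154), (0.10072628408670425, 0.009758980013430119), 81.90043640136719)
```

View pics/crop.png

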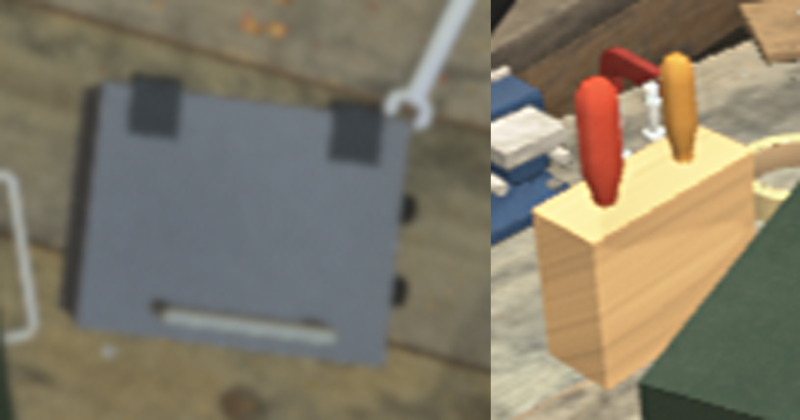

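The door is shut and the handle bar is at about (0.394, -0.336, 0.122), with the box yawed about -7.4°. The crop confirms the thinner, shorter orange driver stands next to the red one. I'm moving toward the handle.

```bash
python3 -m creep '[[[33,-22,0],-0.12],[[66,-44,0],-0.24],[[99,-66,0],-0.36],[[132,-88,0],-0.48],[[165,-110,0],-0.6]]' 1
cat >> h.py <<'E'
def go(p,ang):  # target grasp point (54 mm ahead), wanted world angle (deg) of tool y
    o=manip.get_obs(); M=R.from_quat(o['ee_rot']).as_matrix()
    d=M.T@(np.array(p)+[0,0,.054]-o['position'])*1000
    a=np.degrees(np.arctan2(M[1,1],M[0,1])); t=-np.radians((ang-a+180)%360-180)
    print('shift',d.round(1),'twist',round(t,3),'q',np.round(o['joint_pos'],2),'F',np.round(o['ft_force'],1),'t',round(float(o['clock']),2),'pos',np.round(o['position'],4),'tilt',M[:,2].round(3))
E
python3 -c "
from h import *
go([.394,-.336,.122],-7.4)"
```

```text
clock: 0.52
position: [0.3249, -0.4311, 0.3036]
ee_rot: [0.892, 0.452, -0.0, -0.0]
ft_force: [0.7, -0.7, 0.6]
grip_width: 1.003
grasp_force: 0.0
shift [117.5  -0.4 127.6] twist -0.503 q [ 1.07  0.16 -0.25  1.68  0.04  1.31  0.18] F [ 0.7 -0.7  0.6] t 0.52 pos [ 0.3249 -0.4311  0.3036] tilt [-0.  0. -1.]
```

```bash
python3 -m creep '[[[26,0,10],-0.1],[[52,0,20],-0.2],[[78,0,30],-0.3],[[104,0,40],-0.4],[[117,0,50],-0.5]]' 1 >/dev/null
python3 -m creep '[[[0,0,0],0]]' >/dev/null
python3 - <<'E'
from h import *
go([.394,-.336,.122],-7.4)
c=grab('wrist'); save(c,'w1.png'); w=cloud(c)
m=(w[...,2]>.112)&(w[...,2]<.135)&(abs(w[...,0]-.394)<.04)&(abs(w[...,1]+.336)<.07)
if m.sum()>20:
    p=w[m]; print(len(p),cv2.minAreaRect(p[:,:2].astype(np.float32)),p.max(0),p.min(0))
E
```

```text
shift [-1.1 -1.1 75.9] twist 0.002 q [ 0.97  0.16 -0.38  1.79  0.06  1.2   0.44] F [-0.   0.1 -0.4] t 1.02 pos [ 0.3953 -0.3353  0.2519] tilt [-0.002  0.003 -1.   ]
2098 ((0.3956794738769531, -0.335629940032959), (0.09827496856451035, 0.0098101906478405), 82.80288696289062) [ 0.40612977 -0.28682409  0.13136003] [ 0.3850447  -0.38452364  0.11251352]
```

View pics/w1.png

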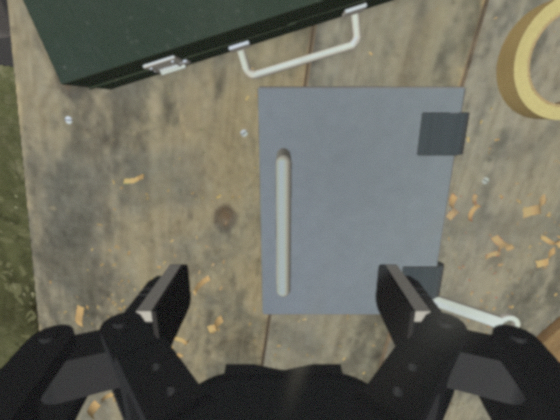

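The bar sits between the open fingers (col 283, rows 150–295), so I descend and grip.

```bash
python3 -m creep '[[[0,0,25],0],[[0,0,50],0],[[0,0,74],0],[[0,0,74],0]]' >/dev/null
python3 -m creep '[[[0,0,0],0],[[0,0,0],0],[[0,0,0],0],[[0,0,0],0],[[0,0,0],0]]' 0 40
python3 -m creep '[[[0,0,0],0],[[0,0,0],0],[[0,0,0],0],[[0,0,0],0],[[0,0,0],0]]'
python3 - <<'E'
from h import *
go([.3955,-.3356,.122],-7.3)
for i in range(0,1801,150):
    t=i/1000
    print(t,'dx %.0f dz %.0f'%(-128*np.cos(t)+40*np.sin(t)+128,128*np.sin(t)+40*np.cos(t)-40))
E
```

```text
clock: 1.82
position: [0.3942, -0.3393, 0.181]
ee_rot: [0.754, 0.657, 0.0, 0.001]
ft_force: [0.1, -0.1, -0.1]
grip_width: 0.305
grasp_force: 0.0
clock: 2.23
position: [0.3945, -0.3391, 0.1803]
ee_rot: [0.754, 0.657, 0.0, 0.001]
ft_force: [4.3, -2.2, -0.4]
grip_width: 0.096
grasp_force: 39.0
shift [3.6 0.5 4.3] twist -0.01 q [ 0.96  0.24 -0.38  1.87  0.1   1.05  0.41] F [ 4.3 -2.2 -0.4] t 2.23 pos [ 0.3945 -0.3391  0.1803] tilt [ 0.001 -0.001 -1.   ]
0.0 dx 0 dz 0
0.15 dx 7 dz 19
0.3 dx 18 dz 36
0.45 dx 30 dz 52
0.6 dx 45 dz 65
0.75 dx 62 dz 77
0.9 dx 80 dz 85
1.05 dx 99 dz 91
1.2 dx 119 dz 94
1.35 dx 139 dz 94
1.5 dx 159 dz 91
1.65 dx 178 dz 84
1.8 dx 196 dz 76
```

```bash
python3 -m creep '[[[0,5,-13],0],[[0,10,-25],0],[[0,18,-36],0],[[0,26,-47],0],[[0,35,-56],0]]'
python3 -m creep '[[[0,10,-9],0],[[0,21,-17],0],[[0,33,-23],0],[[0,45,-29],0],[[0,58,-33],0]]'
python3 -c "
from h import *
go([.3955,-.3356,.122],-7.3)"
```

```text
clock: 2.65
position: [0.4262, -0.3434, 0.2353]
ee_rot: [0.755, 0.656, -0.002, -0.003]
ft_force: [-12.2, 3.2, 3.5]
grip_width: 0.099
grasp_force: 39.9
clock: 3.07
position: [0.4849, -0.3513, 0.2709]
ee_rot: [0.754, 0.656, -0.001, -0.001]
ft_force: [-11.0, 8.6, 15.0]
grip_width: 0.093
grasp_force: 40.8
shift [  3.2 -90.4  95.2] twist -0.011 q [ 0.87  0.32 -0.39  1.56  0.13  1.29  0.32] F [-11.    8.6  15. ] t 3.07 pos [ 0.4849 -0.3513  0.2709] tilt [-0.004  0.001 -1.   ]
```

```bash
python3 -m creep '[[[0,13,-3],0],[[0,26,-5],0],[[0,40,-5],0],[[0,53,-4],0],[[0,66,-1],0]]'
python3 -m creep '[[[0,7,2],0],[[0,13,4],0],[[0,20,7],0],[[0,26,10],0],[[0,32,13],0]]'
python3 -m creep '[[[0,0,0],0],[[0,0,0],0]]'
python3 - <<'E'
from h import *
go([.3955,-.3356,.122],-7.3)
c=grab('side'); save(dict(pixels=cv2.resize(c['pixels'][80:260,280:480],None,fx=3,fy=3)),'s2.png')
E
```

```text
clock: 3.48
position: [0.5515, -0.3599, 0.2705]
ee_rot: [0.754, 0.657, -0.0, -0.001]
ft_force: [-3.7, 5.6, 8.5]
grip_width: 0.096
grasp_force: 42.7
clock: 3.9
position: [0.5834, -0.364, 0.2573]
ee_rot: [0.754, 0.657, 0.0, -0.001]
ft_force: [-1.3, 3.3, 5.7]
grip_width: 0.097
grasp_force: 43.8
clock: 4.07
position: [0.5838, -0.364, 0.257]
ee_rot: [0.754, 0.657, 0.001, -0.0]
ft_force: [4.4, 3.3, 3.3]
grip_width: 0.096
grasp_force: 43.5
shift [   2.4 -190.5   80.9] twist -0.009 q [ 0.75  0.53 -0.38  1.32  0.19  1.34  0.24] F [4.4 3.3 3.3] t 4.07 pos [ 0.5838 -0.364   0.257 ] tilt [ 0.001  0.001 -1.   ]
```

View pics/s2.png

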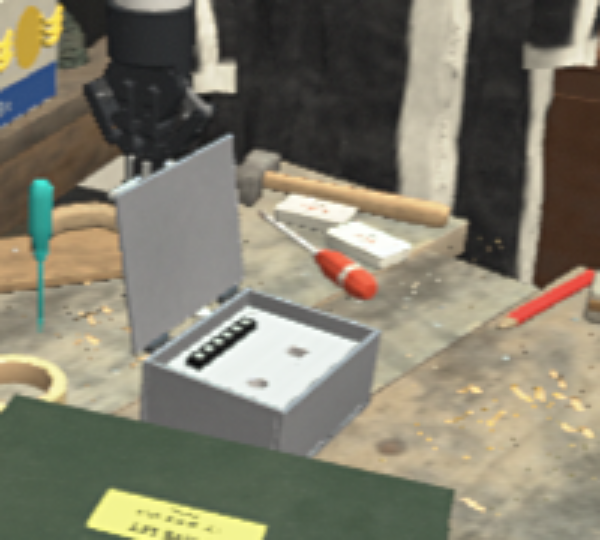

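The door is leaning back at about 1.75 rad. The round hole is on the near, +y side at crop (258,383) and the square one is at (298,351). Now I release, rise and go over the stand.

```bash
python3 -m creep '[[[0,0,0],0],[[0,0,0],0],[[0,0,0],0],[[0,0,0],0]]' 0.3
python3 -m creep '[[[0,0,-15],0],[[0,0,-35],0],[[0,0,-55],0],[[0,0,-70],0]]' 
python3 -m creep '[[[30,3,0],0],[[65,6,0],0],[[100,9,0],0],[[135,12,0],0],[[170,15,0],0]]' 1
python3 -m creep '[[[35,3,0],0.01],[[70,6,0],0.02],[[90,8,0],0.03],[[90,8,0],0.04],[[90,8,0],0.04]]' 1
python3 - <<'E'
from h import *
go([.644,-.087,.169],-9.4)
c=grab('wrist'); save(c,'w2.png'); w=cloud(c); h=cv2.cvtColor(c['pixels'],cv2.COLOR_RGB2HSV)
b=(abs(w[...,0]-.65)<.05)&(abs(w[...,1]+.07)<.09)
m=b&(abs(w[...,2]-.118)<.006); print(m.sum(),cv2.minAreaRect(w[m][:,:2].astype(np.float32)))
for n,a,e in(('red',0,7),('or',9,25)):
    m=b&(w[...,2]>.135)&(h[...,0]>=a)&(h[...,0]<=e)&(h[...,1]>130); p=w[m]
    if len(p)<10: continue
    t=p[p[:,2]>p[:,2].max()-.006]; print(n,len(p),t.mean(0).round(4),len(t),p.min(0).round(3),p.max(0).round(3),cv2.minAreaRect(p[:,:2].astype(np.float32)))
c=grab('top'); w=cloud(c)
m=np.isfinite(w[...,0])&(abs(w[...,0]-.56)<.03)&(abs(w[...,1]+.357)<.12)&(w[...,2]>.215); p=w[m]; print('door top',len(p),p[:,0].mean(),p[:,2].max() if len(p) else 0)
E
```

```text
clock: 4.45
position: [0.5828, -0.3653, 0.2569]
ee_rot: [0.754, 0.657, -0.0, -0.0]
ft_force: [1.8, 1.6, 2.0]
grip_width: 0.301
grasp_force: 1.2
clock: 4.78
position: [0.5824, -0.3659, 0.3282]
ee_rot: [0.755, 0.656, -0.001, 0.0]
ft_force: [0.5, -0.3, 0.5]
grip_width: 0.299
grasp_force: 0.0
clock: 5.2
position: [0.6208, -0.1981, 0.3265]
ee_rot: [0.755, 0.656, -0.001, -0.0]
ft_force: [0.3, -0.3, -0.6]
grip_width: 0.98
grasp_force: 0.0
clock: 5.62
position: [0.6414, -0.11, 0.3265]
ee_rot: [0.767, 0.642, -0.001, -0.0]
ft_force: [-0.3, -1.0, -0.5]
grip_width: 1.001
grasp_force: 0.0
shift [ 23.1  -1.4 103.5] twist -0.013 q [ 0.44  0.42 -0.48  1.33  0.19  1.44 -0.2 ] F [-0.3 -1.  -0.5] t 5.62 pos [ 0.6414 -0.11    0.3265] tilt [-0.001 -0.001 -1.   ]
9701 ((0.6514980792999268, -0.051687270402908325), (0.15025681257247925, 0.06016550213098526), 80.5699691772461)
red 1662 [ 0.658  -0.016   0.2061] 1253 [ 0.645 -0.029  0.191] [ 0.671 -0.004  0.209] ((0.657749593257904, -0.016862686723470688), (0.02533769980072975, 0.02452838607132435), 49.78274154663086)
or 1288 [ 0.6552 -0.0384  0.1996] 134 [ 0.635 -0.098  0.146] [ 0.672 -0.003  0.203] ((0.6510078310966492, -0.04998520389199257), (0.0943775475025177, 0.028214313089847565), 78.62236022949219)
door top 375 0.5464729678377929 0.22877163949755353
```

View pics/w2.png

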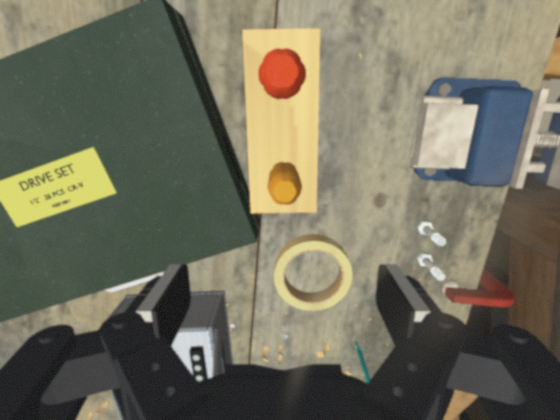

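The orange driver is at (284,186) and the red at (282,73). The stand fit puts the orange axis at (0.645,-0.088).

```bash
python3 -m creep '[[[12,0,0],-0.01],[[22,0,25],-0.01],[[22,0,55],-0.01],[[22,0,85],-0.01],[[22,0,103],-0.01]]'  1
python3 -m creep '[[[0,0,0],0],[[0,0,0],0],[[0,0,0],0],[[0,0,0],0],[[0,0,0],0]]' 0 90
python3 -m creep '[[[0,0,0],0],[[0,0,0],0],[[0,0,0],0],[[0,0,0],0],[[0,0,0],0]]'
python3 -c "
from h import *
go([.6452,-.088,.169],-9.4)"
```

```text
clock: 6.13
position: [0.6443, -0.0894, 0.2206]
ee_rot: [0.764, 0.645, -0.001, -0.001]
ft_force: [-0.4, -0.2, -0.2]
grip_width: 1.003
grasp_force: 0.0
clock: 6.55
position: [0.6462, -0.0892, 0.2257]
ee_rot: [0.764, 0.645, 0.001, 0.001]
ft_force: [0.2, -0.1, 0.2]
grip_width: 0.303
grasp_force: 0.0
clock: 6.97
position: [0.646, -0.0891, 0.2258]
ee_rot: [0.764, 0.645, 0.001, 0.001]
ft_force: [-2.0, -0.1, 5.2]
grip_width: 0.25
grasp_force: 87.8
shift [ 1.  -1.   2.8] twist -0.004 q [ 0.42  0.48 -0.48  1.46  0.23  1.25 -0.25] F [-2.  -0.1  5.2] t 6.97 pos [ 0.646  -0.0891  0.2258] tilt [ 0.002 -0.001 -1.   ]
```

Gripped. I lift it clear and measure the hole from the top camera and the tip from the side.

```bash
python3 -m creep '[[[0,0,-20],0],[[0,0,-45],0],[[0,0,-75],0],[[0,0,-105],0],[[0,0,-120],0]]'
python3 -m creep '[[[0,0,0],0],[[0,0,0],0]]' >/dev/null
python3 - <<'E'
from h import *
c=grab('top'); w=cloud(c); s=grab('side'); ws=cloud(s)
ux=np.array([.9919,-.1271]);uy=np.array([.1271,.9919]);b0=np.array([.4491,-.3425])
for n,c,w in(('top',c,w),('side',s,ws)):
    # cast rays on z=.062 plane
    v,u=np.indices(c['z_map'].shape); T=np.linalg.inv(c['extrinsics'])
    r=np.stack([(u-c['cx'])/c['fx'],(v-c['cy'])/c['fy'],np.ones(u.shape)],-1)@T[:3,:3].T
    g=T[:3,3]+r*((.062-T[2,3])/r[...,2])[...,None]
    d=g[...,:2]-b0; X=d@ux;Y=d@uy; gray=cv2.cvtColor(c['pixels'],cv2.COLOR_RGB2GRAY)
    ins=(abs(X+.015)<.04)&(abs(Y)<.07); med=np.median(gray[ins]); m=(ins&(gray<med-25)).astype(np.uint8)
    k,l,st,ce=cv2.connectedComponentsWithStats(m)
    for i in range(1,k):
        if st[i,4]>6: q=g[l==i][:,:2].mean(0); print(n,med,st[i],q.round(4),X[l==i].mean().round(4),Y[l==i].mean().round(4))
# door edge / rim for the box frame
h=cv2.cvtColor(s['pixels'],cv2.COLOR_RGB2HSV)
o=manip.get_obs();p=o['position']
m=(np.hypot(ws[...,0]-p[0],ws[...,1]-p[1])<.03)&(ws[...,2]<p[2]-.08)&(ws[...,2]>.12); q=ws[m]; print('driver',len(q),q.min(0) if len(q) else 0)
for z in (.16,.18,.2,.22,.24): 
    k=q[abs(q[:,2]-z)<.008]; print(z,len(k),k.mean(0).round(4) if len(k) else '')
go([.4387,-.3059,.289],-7.3)
a=cv2.resize(s['pixels'][120:260,180:320],None,fx=3,fy=3);t=cv2.resize(np.load('top.npz')['pixels'][200:305,330:435],(420,420));save(dict(pixels=np.hstack([a,t])[:, :800]),'c3.png')
E
```

```text
clock: 7.38
position: [0.6461, -0.0889, 0.3488]
ee_rot: [0.764, 0.645, 0.002, 0.002]
ft_force: [0.7, 0.3, 0.1]
grip_width: 0.248
grasp_force: 88.5
top 143.0 [362 257   6   7  29] [ 0.4357 -0.3095] -0.0175 0.0311
top 143.0 [389 259   8   9  57] [ 0.4282 -0.3759] -0.0165 -0.0357
side 242.0 [376 195   7   4  19] [ 0.4277 -0.3789] -0.0166 -0.0388
side 242.0 [345 201  47  18 109] [ 0.434 -0.286] -0.0222 0.0541
side 242.0 [362 206   8   4  19] [ 0.4372 -0.3091] -0.0161 0.0316
driver 225 [ 0.61555778 -0.11678443  0.1200216 ]
0.16 21 [ 0.6417 -0.0889  0.1602]
0.18 16 [ 0.6417 -0.088   0.1799]
0.2 20 [ 0.6411 -0.0879  0.1996]
0.22 17 [ 0.6425 -0.0881  0.2198]
0.24 40 [ 0.6396 -0.085   0.2404]
shift [-248.2 -167.3    0. ] twist -0.041 q [ 0.42  0.42 -0.49  1.3   0.19  1.47 -0.23] F [ 0.3 -0.2 -1.7] t 7.65 pos [ 0.6452 -0.0892  0.3427] tilt [-0.002 -0.    -1.   ]
```

View pics/c3.png

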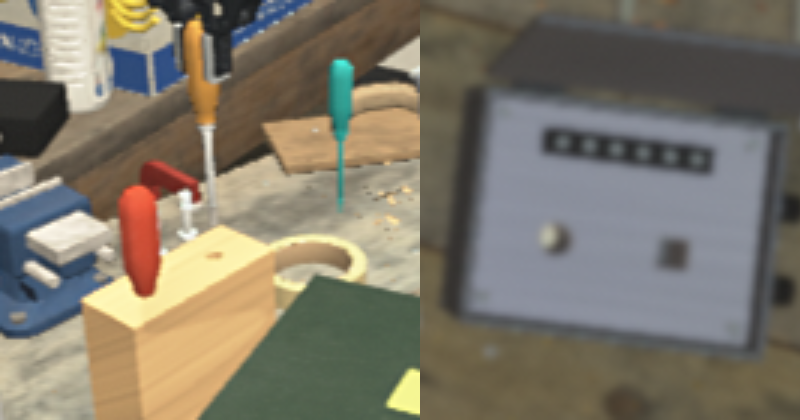

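The tip hangs straight under the TCP to within about 2 mm. The round hole shows its white cap at crop (552,240), which gives about (0.437,-0.306). Travelling over it.

```bash
python3 -m creep '[[[-25,-17,0],0],[[-55,-37,0],0],[[-85,-57,0],0],[[-115,-77,0],0],[[-145,-98,0],0]]'
python3 -m creep '[[[-30,-20,0],-0.01],[[-60,-40,0],-0.02],[[-85,-57,0],-0.03],[[-100,-67,0],-0.04],[[-103,-69,0],-0.04]]'
python3 -m creep '[[[0,0,0],0],[[0,0,0],0],[[0,0,0],0]]'
python3 - <<'E'
from h import *
go([.4385,-.3055,.223],-7.3)
c=grab('wrist'); s=grab('side'); ws=cloud(s); p=manip.get_obs()['position']
m=(np.hypot(ws[...,0]-p[0],ws[...,1]-p[1])<.02)&(ws[...,2]>.12); q=ws[m]
for z in (.16,.18,.2,.22): 
    k=q[abs(q[:,2]-z)<.008]; print(z,len(k),k.mean(0).round(4) if len(k) else '')
a=cv2.resize(s['pixels'][110:250,300:433],(400,420)); save(dict(pixels=np.hstack([a,cv2.resize(c['pixels'][:,80:480],(400,420))])),'c4.png')
E
```

```text
clock: 8.07
position: [0.5229, -0.2167, 0.3423]
ee_rot: [0.764, 0.645, -0.0, -0.001]
ft_force: [1.1, -0.5, -1.0]
grip_width: 0.253
grasp_force: 88.6
clock: 8.48
position: [0.436, -0.3091, 0.3426]
ee_rot: [0.753, 0.658, -0.001, -0.001]
ft_force: [-0.0, 0.5, -0.5]
grip_width: 0.249
grasp_force: 88.5
clock: 8.73
position: [0.4403, -0.3043, 0.3434]
ee_rot: [0.75, 0.661, 0.0, -0.0]
ft_force: [0.1, 0.1, -1.7]
grip_width: 0.249
grasp_force: 88.6
shift [-1.4 -1.6 66.4] twist 0.002 q [ 0.85  0.14 -0.36  1.62  0.05  1.39  0.36] F [ 0.1  0.1 -1.7] t 8.73 pos [ 0.4403 -0.3043  0.3434] tilt [-0.     0.001 -1.   ]
0.16 16 [ 0.4366 -0.3033  0.1616]
0.18 17 [ 0.4367 -0.3024  0.1791]
0.2 16 [ 0.4368 -0.3025  0.2009]
0.22 12 [ 0.4373 -0.3027  0.2205]
```

View pics/c4.png

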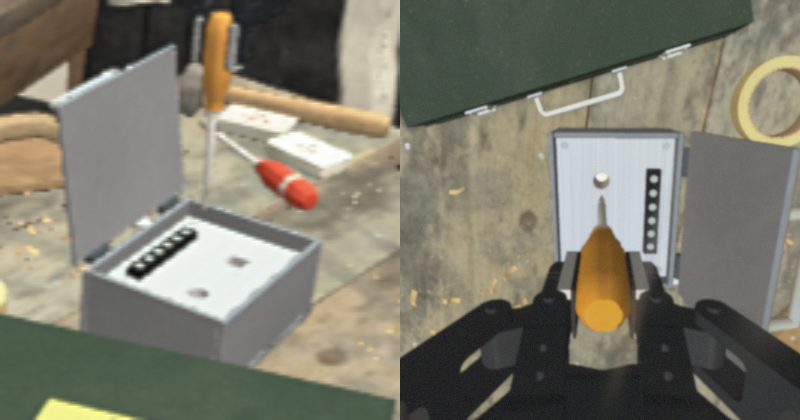

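```bash
python3 - <<'E'
from h import *
c=dict(np.load('wrist.npz')); T=np.linalg.inv(c['extrinsics'])
g=cv2.cvtColor(c['pixels'],cv2.COLOR_RGB2GRAY)
print(g[170:194,268:296:2])
def ray(u,v,z):
    r=T[:3,:3]@[(u-c['cx'])/c['fx'],(v-c['cy'])/c['fy'],1]; return (T[:3,3]+r*(z-T[2,3])/r[2]).round(4)
print(ray(281,181,.062),ray(290,181,.062), T[:3,3])
w=cloud(c); print(w[181,310],w[168,281])
E
```

```text
[[207 206 208 206 208 211 207 205 209 205 205 208 208 210]
 [206 204 206 207 207 210 206 209 207 204 207 208 206 211]
 [205 206 206 207 205 209 210 214 211 206 204 208 208 211]
 [206 204 206 206 202 216 225 227 220 210 207 208 206 211]
 [206 204 205 203 206 229 237 237 233 219 208 207 208 209]
 [204 203 208 195 219 238 240 240 239 228 204 207 207 211]
 [208 205 204 179 221 240 241 241 240 231 196 209 209 211]
 [207 203 197 156 210 240 241 241 240 225 182 205 209 212]
 [204 204 193 137 181 237 241 240 238 211 168 204 207 211]
 [208 203 188 124 142 221 238 239 229 180 157 198 209 211]
 [208 205 182 115 113 183 220 223 200 155 155 195 207 211]
 [206 206 180 118 101 134 170 178 152 138 153 195 207 211]
 [205 204 183 119  99 107 122 133 131 136 154 197 208 212]
 [205 204 189 129  97 101 108 118 126 137 157 196 210 211]
 [206 205 195 143 101  98 105 117 128 138 166 206 208 212]
 [208 206 202 159 111  99 105 117 131 143 179 205 206 211]
 [207 208 202 176 127 105 106 117 134 156 191 209 209 210]
 [208 206 205 196 155 125 115 125 146 178 202 208 207 210]
 [206 205 207 200 180 161 145 151 169 194 205 207 207 209]
 [208 206 205 204 198 190 176 181 193 202 206 209 208 209]
 [206 206 207 208 206 207 196 202 204 205 205 208 206 212]
 [208 206 207 208 207 209 210 208 207 206 206 209 208 212]
 [207 205 206 205 208 209 207 210 207 205 204 209 209 211]
 [206 204 205 205 207 211 206 208 207 204 205 208 208 212]]
[ 0.4386 -0.3075  0.062 ] [ 0.4487 -0.3088  0.062 ] [ 0.45042293 -0.22818989  0.41521159]
[ 0.47096508 -0.31132222  0.06321722] [ 0.44055411 -0.29255573  0.06349934]
```

Hole confirmed at (0.4386,-0.307). I shift 2 mm and descend.

```bash
python3 -m creep '[[[-2,0,10],0],[[-2,0,30],0],[[-2,0,50],0],[[-2,0,65],0],[[-2,0,75],0]]'
python3 -m creep '[[[0,0,5],0],[[0,0,12],0],[[0,0,19],0],[[0,0,26],0],[[0,0,26],0]]'
python3 - <<'E'
from h import *
go([.440,-.306,.163],-7.3)
s=grab('side'); ws=cloud(s); p=manip.get_obs()['position']
a=cv2.resize(s['pixels'][130:250,310:430],(480,480)); save(dict(pixels=a),'c5.png')
E
```

```text
clock: 9.25
position: [0.4388, -0.307, 0.2664]
ee_rot: [0.751, 0.661, -0.0, -0.001]
ft_force: [-0.0, 0.3, -0.5]
grip_width: 0.252
grasp_force: 88.5
clock: 9.67
position: [0.4388, -0.3075, 0.2417]
ee_rot: [0.751, 0.66, -0.0, -0.001]
ft_force: [-0.2, -0.3, -0.8]
grip_width: 0.25
grasp_force: 88.6
shift [ 1.6  1.  24.7] twist -0.001 q [ 0.85  0.21 -0.36  1.76  0.08  1.19  0.34] F [-0.2 -0.3 -0.8] t 9.67 pos [ 0.4388 -0.3075  0.2417] tilt [-0.001  0.001 -1.   ]
```

View pics/c5.png

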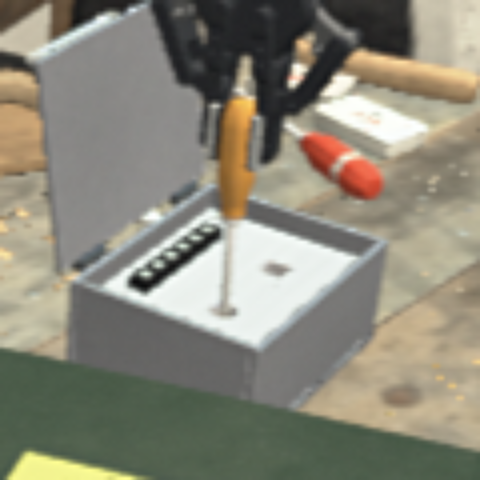

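The shaft is in the round hole at crop (228,308), well clear of the rim. Continuing in small steps and watching the force.

```bash
python3 -m creep '[[[0,0,5],0],[[0,0,10],0],[[0,0,14],0],[[0,0,14],0],[[0,0,14],0]]' - 110
for i in 1 2 3 4; do echo; done >/dev/null
python3 -m creep '[[[0,0,2],0],[[0,0,3],0],[[0,0,3],0],[[0,0,3],0]]'
python3 -m creep '[[[0,0,2],0],[[0,0,3],0],[[0,0,3],0],[[0,0,3],0]]'
```

```text
clock: 10.13
position: [0.4392, -0.3077, 0.2288]
ee_rot: [0.751, 0.66, -0.0, -0.0]
ft_force: [-0.1, -0.0, -0.3]
grip_width: 0.246
grasp_force: 107.8
clock: 10.47
position: [0.4393, -0.3078, 0.2262]
ee_rot: [0.751, 0.66, 0.0, 0.0]
ft_force: [-0.9, 0.2, 1.4]
grip_width: 0.247
grasp_force: 108.1
clock: 10.8
position: [0.4393, -0.3078, 0.2231]
ee_rot: [0.751, 0.66, 0.0, 0.0]
ft_force: [0.1, 0.4, 4.0]
grip_width: 0.244
grasp_force: 108.3
```

```bash
for n in 1; do python3 -m creep '[[[0,0,1],0],[[0,0,2],0],[[0,0,2],0],[[0,0,2],0]]'; done
python3 -m creep '[[[0,0,1],0],[[0,0,2],0],[[0,0,2],0],[[0,0,2],0]]'
python3 -m creep '[[[0,0,1],0],[[0,0,1],0],[[0,0,1],0],[[0,0,1],0]]'
```

```text
clock: 11.13
position: [0.4396, -0.3079, 0.2221]
ee_rot: [0.751, 0.66, 0.0, 0.001]
ft_force: [-2.6, 0.5, 13.6]
grip_width: 0.243
grasp_force: 109.6
clock: 11.47
position: [0.44, -0.3083, 0.2217]
ee_rot: [0.751, 0.66, 0.0, 0.002]
ft_force: [-4.3, 2.5, 25.2]
grip_width: 0.246
grasp_force: 111.8
clock: 11.8
position: [0.4402, -0.3084, 0.2216]
ee_rot: [0.751, 0.66, 0.0, 0.002]
ft_force: [-5.1, 3.3, 31.9]
grip_width: 0.246
grasp_force: 113.0
```

The force rose at about 0.8 N/mm, matching the button spring, then hit a hard stop. I back off to a moderate push and check the cap depth and the scene.

```bash
python3 -m creep '[[[0,0,-1],0],[[0,0,-2],0],[[0,0,-2],0],[[0,0,-2],0],[[0,0,-2],0]]'
python3 - <<'E'
from h import *
c=grab('wrist'); w=cloud(c)
for n,cc in(('wrist',c),('top',grab('top')),('side',grab('side'))):
    w=cloud(cc); d=np.hypot(w[...,0]-.4386,w[...,1]+.3072)
    m=(d<.012)&(w[...,2]<.055); p=w[m]
    print(n,len(p),np.sort(p[:,2]).round(4)[:12], [np.round((x[0],x[1],x[2]),4).tolist() for x in p[:4]])
o=manip.get_obs(); print(o['position'],o['ft_force'],o['clock'])
t=dict(np.load('wrist.npz'));s=dict(np.load('side.npz'))
save(dict(pixels=np.hstack([cv2.resize(t['pixels'][150:330,200:360],(400,450)),cv2.resize(s['pixels'][100:280,200:430],(400,450))])),'c6.png')
E
```

```text
clock: 12.22
position: [0.4397, -0.3081, 0.2219]
ee_rot: [0.751, 0.66, 0.0, 0.001]
ft_force: [-3.4, 1.6, 18.8]
grip_width: 0.238
grasp_force: 110.6
wrist 225 [0.007  0.0071 0.0072 0.0073 0.0077 0.008  0.008  0.0081 0.0081 0.0197
 0.0206 0.0212] [[0.4348, -0.3088, 0.0258], [0.4367, -0.3036, 0.0445], [0.4374, -0.304, 0.0435], [0.4383, -0.3039, 0.0441]]
top 25 [0.0036 0.0044 0.0198 0.0202 0.0206 0.021  0.0217 0.0241 0.0242 0.0253
 0.0282 0.0284] [[0.4419, -0.3148, 0.0044], [0.4432, -0.3132, 0.0241], [0.4445, -0.3114, 0.0441], [0.4407, -0.3082, 0.0242]]
side 1 [0.0523] [[0.436, -0.3183, 0.0523]]
[ 0.43971542 -0.30809088  0.22190478] [-2.52021892  1.31324881 18.76960436] 12.3667
```

View pics/c6.png

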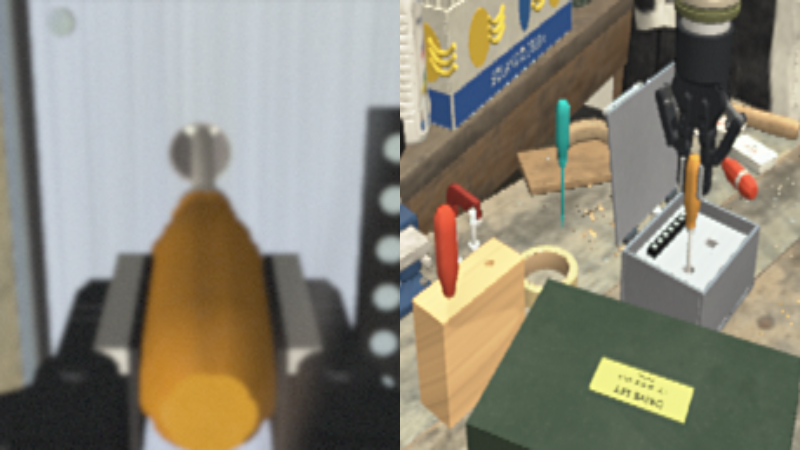

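The shaft runs through the round hole at left crop (200,150). The top camera reads the cap at about 24 mm, which is fully in, with 19 N against the hard stop. The door stays open and the red driver, tape roll and box are undisturbed.

```bash
python3 -c "
from workcell import manip
print(manip.hand_in())"
```

```text
the job is handed in; nothing more can be done
None
```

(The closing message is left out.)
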